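Read the panel's code, then hold the coating gauge on the marked spot

ROBOT

A 7-joint arm with a two-finger parallel gripper is mounted at the origin on a cart in front of the work surface, level with it; the furniture and walls round the work are solid. World frame = base frame: x ahead of the robot, y to its left, z up, the work surface at z = 0. Lengths are in m, angles in rad, forces in N, time in s.
With the tool pointing down it reaches from about 0.35 to 0.9 m from the base axis. Payload 7.2 kg.
Tool frame: the origin (TCP) lies midway between the tips of the shut fingers; the grasp point (between the pads) lies 19 mm behind it (pinch_z is the distance from the TCP to the grasp point, in m); z points along the fingers, y is the line along which they close (so a half turn about z gives the same grasp; the last joint's range is limited). The gripper opens to 88 mm and grips with 3 to 60 N. Pads are 20 mm wide; open, the fingers measure 115 mm over their backs; the gripper's body (75 mm by 178 mm) begins 61 mm behind the grasp point.
Start: joints at [-1.344, 0.411, -0.013, 1.596, 0.006, 1.134, -0.082], TCP at [0.182, 0.598, 0.223] pointing down, gripper open.
Joint ranges: [-2.95, 2.95], [-0.29, 1.99], [-1.47, 1.44], [0.14, 2.54], [-1.03, 4.17], [0.13, 1.85], [-2.86, 2.86]. Speed limits (rad/s): [2.39, 2.39, 3.01, 3.01, 3.14, 3.14, 3.14].

INTERFACE

Orientations are given as a 3x3 rotation matrix whose columns are the frame's x, y, z axes.
In Python, from plant import * gives the robot as it stands.
- The arm moves only by the tool drive_tool, never from a script. Its argument "steps" is a list of rows, each an object with "translation": the shift along the world's x, y, z in units of 6 cm (1.0 is 6 cm), a list of three; "turn": the turn, a rotation vector about the world's x, y, z in units of 0.08 rad (1.0 is 0.08 rad), a list of three. In form: [{"translation": [tx, ty, tz], "turn": [ax, ay, az]}, ...]. A call has 1 to 12 rows; each row shifts and turns the commanded pose from where the row before left it; what a row does not reach is not made up. A row lasts 1/8 s, in which the tool goes at most 62.5 mm and 10.7 degrees, less where a joint would pass 70% of its speed; a pose out of reach is approached as far as the arm can. A call with a number of a shift or a turn outside -1 to 1 is refused whole. A call with a gripper value outside its range is refused whole. "jaw" is the opening, from -1 (shut) to 1 (fully open), set as the call begins (left out, the last holds). The fingers move at their own pace and stop on an object; "grip_force" is the grip in N (left out, the last holds). Time passes only in rows, so rows that do not move let the fingers close. It gives the time, the measured TCP pose, the force, the opening and the grip force at its end, in the units of the state.
- get_obs(): the state, without advancing time (a new reading comes with each control period).
- snapshot(name): name is "scene" or "top"; returns the picture (420x560x3 uint8, red, green, blue); there is no depth.
- camera_params(name): a dict with "intrinsics" (3x3 intrinsics, pixels), "distortion" ([k1, k2, p1, p2, k3] as OpenCV has them; the pictures are not rectified), "world_to_cam" (4x4, takes a point from world to camera coordinates). Camera axes: x right, y up, looking along -z (the intrinsics and any distortion apply to the point x, -y, -z); pixel columns grow to the right and rows downward; lengths in m; the calibration is good to about 2 mm. A picture is of the moment at which its call begins. camera_params takes no time and is no camera call.
- finish_job(): hands the job in; it is judged then, once.
The state is a dict: "time_s": time; "joint_positions": joint angles; "qd": joint speeds; "effort": joint torques, N m; "tool_pos": TCP position; "tool_rot": TCP orientation; "wrist_force": force on the tool from outside, world axes, zero at the start; "torque": the same for the moment, N m; "finger_gap": finger opening in m; "gripper_force": force on a finger pad.
Only numpy, scipy, OpenCV 4.12 (cv2) and the standard library are available. Lean on these libraries where they do the work, as an engineer would, in place of code of your own. Each camera call takes 0.05 s, during which the arm holds its last target. There are 200 camera calls.

TASK

Take the yellow coating gauge out of its black dock and aim its nose squarely at the code label on the tilted sample panel, holding it still about 5 cm off the label for two seconds. Then set the nose on the centre of the red ring, square to the panel, and press gently until the spring nose is about half way in; touch the panel nowhere else, leave its tilt alone and do not disturb the bottle, timer or cap. Finish while still holding the gauge pressed there: do not lift it off or let go.

Things in the scene. Friction and masses are not known exactly. Their poses are not given: they have to be found in the camera images.
- gauge: Yellow coating gauge upright in the dock, about 0.2 kg. Body 38 (own x) x 30 (own y) x 118 mm (own z); origin at the centre of its lower face, z up. Grip across the 30 mm (black rubber side pads) about 85 mm above the origin. Below: black collar, 17 mm diameter, 10 mm long, then steel nose, 8 mm diameter, its round end on the axis 30 mm below the origin when out.
- gauge_tip (a point): The round end of the gauge's steel nose, 30 mm below the gauge's origin (less the nose travel); z axis along the gauge's body, pointing up it.
- gauge_nose (a joint): How far the spring nose is pushed in, in m: 0 out, 0.012 fully in, half way 0.006. The spring starts to give at 1 N and adds 0.5 N per mm (about 4 N at half way).
- dock: Black dock fixed to the worktop, foot 64 x 60 mm, holder 57 x 49 mm, rim 56 mm high, pocket 43 x 35 mm open at the top. The gauge's lower face rests on ledges 36 mm above the worktop, with 2.5 mm play all round; the nose hangs free. Origin: centre of the underside; own x and y match the gauge's. Tall instruments stand beyond x = 0.50 m behind it and to the right of the stand.
- sample_stand: Dark steel stand fixed to the worktop, foot 80 x 124 mm, side cheeks 54 mm high at own y = +-57 mm; between them the tilting plate (84 x 104 mm, 12 mm thick with its light grey coated panel). Origin: centre of the underside. The plate turns about a line along own y at its lower face, 42 mm up.
- tilt_plate (a joint): Tilt of the plate in rad: 0 level, growing as its edge at the stand's own -x (towards the robot) goes down. Held by stiff friction.
- ring_spot (a point): Centre of the red ring (22 mm outside, 15 mm inside diameter, white inside) on the panel's surface; z square out of the panel, y across the slope.
- code_label (a point): Centre of the 28 mm square white label with a black-and-white square code, on the panel's surface, 48 mm from the red ring along own +y; z square out of the panel.
- bottle_blue_mini: Bystander: small clear bottle with a blue cap, 44 mm diameter, 89 mm tall; origin at the centre of its underside.
- timer: Bystander: white timer with three coloured buttons, 44 x 64 x 22 mm; origin at the centre of its underside.
- white_cap: Bystander: white screw cap, 22 mm diameter, 9 mm tall; origin at the centre of its underside.

How it is judged:
By the outcome, as a careful person would: the job done as asked, in the order asked, and still so for the second after the job is handed in, while the arm keeps its last pose, push and grip.
It also fails if it takes over 54 s, if anything falls off the work surface, if the arm or the gripper's body presses on something with over 40 N, if the wrist force passes 120 N, or if a joint passes its speed limit or range.

## Working session

There is one attempt and no reset: what is moved stays moved. The work goes in short steps, Python scripts to look and compute and a tool call to move; the robot and the scene stay as the last step left them, time stands still between calls to the robot, and variables do not carry over. Pictures are saved under pics/ and viewed, at most 13 in all, crops included, and the job is handed in when it is done.

Besides the shell and the picture viewer there is one more tool, called after "Call:" in YAML: its name, and indented under it one key for each argument. drive_tool: Moves the arm, as the interface text tells. Shifts and turns lie within -1 to 1; 1 stands for 6 cm of shift or 0.08 rad of turn. Its arguments: {"type":"object","properties":{"steps":{"type":"array","items":{"type":"object","properties":{"translation":{"type":"array","items":{"type":"number","minimum":-1,"maximum":1}},"turn":{"type":"array","items":{"type":"number","minimum":-1,"maximum":1}}}}},"jaw":{"type":"number"},"grip_force":{"type":"number"}},"required":["steps"]}

```bash
mkdir -p pics; ls; python3 - <<'E'
from plant import *
import cv2,numpy as np
for n in("scene","top"):
    cv2.imwrite(f"pics/{n}0.png",snapshot(n)[:,:,::-1])
    p=camera_params(n);print(n,np.round(p["intrinsics"],1).tolist(),p["distortion"],np.round(p["world_to_cam"],3).tolist())
o=get_obs();print(o["time_s"],o["tool_pos"],np.round(o["tool_rot"],3).tolist(),o["finger_gap"],o.get("pinch_z"))
E
```

```text
pics
scene [[413.1, 0.0, 284.2], [0.0, 413.1, 207.5], [0.0, 0.0, 1.0]] [-0.04695872  0.          0.          0.          0.        ] [[0.846, -0.532, -0.019, -0.432], [0.229, 0.332, 0.915, -0.169], [-0.481, -0.779, 0.403, -0.875], [0.0, 0.0, 0.0, 1.0]]
top [[431.1, 0.0, 276.2], [0.0, 431.1, 210.7], [0.0, 0.0, 1.0]] [0.02232676 0.         0.         0.         0.        ] [[0.079, -0.997, -0.006, -0.016], [0.972, 0.075, 0.221, -0.517], [-0.219, -0.024, 0.975, -0.899], [0.0, 0.0, 0.0, 1.0]]
0.1 [0.18147512 0.5975936  0.22191875] [[-0.957, 0.291, -0.0], [0.291, 0.957, -0.001], [-0.0, -0.001, -1.0]] 0.08788111739534381 None
```

View pics/scene0.png

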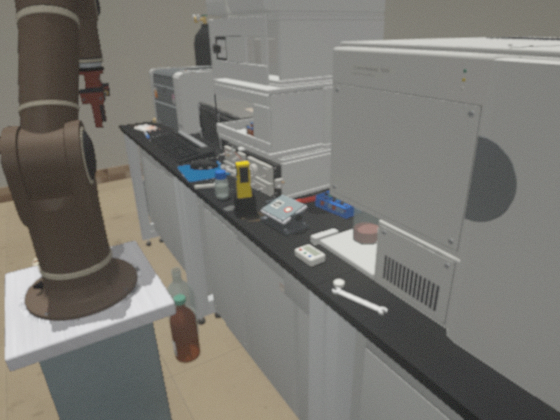

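View pics/top0.png

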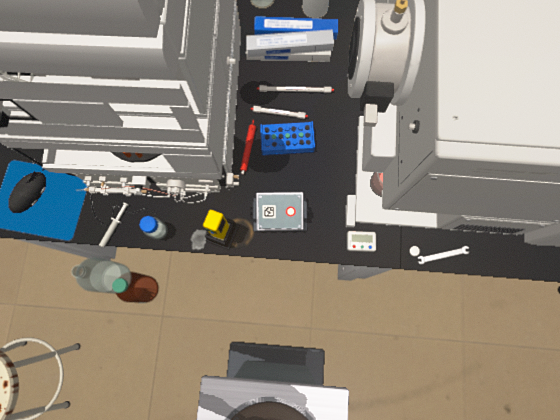

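The overview shows the gauge at top (215,222) and scene (243,180). The panel has its label at top (269,211) and ring at (291,211). The bottle is at top (151,226) and the timer at (361,240). I'll zoom in on both views.

```bash
python3 - <<'E'
import cv2,numpy as np
a=cv2.imread("pics/top0.png")[180:260,130:330];b=cv2.imread("pics/scene0.png")[150:250,200:340]
a=cv2.resize(a,None,fx=4,fy=4,interpolation=cv2.INTER_CUBIC);b=cv2.resize(b,None,fx=2.8,fy=2.8,interpolation=cv2.INTER_CUBIC)
c=np.zeros((600,800,3),np.uint8);c[:320]=a;c[320:600,:392]=b
d=cv2.imread("pics/scene0.png")[190:240,250:320];c[320:600,400:792]=cv2.resize(d,(392,280),interpolation=cv2.INTER_CUBIC)
cv2.imwrite("pics/zoom0.png",c)
E
```

```text
(no output)
```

View pics/zoom0.png

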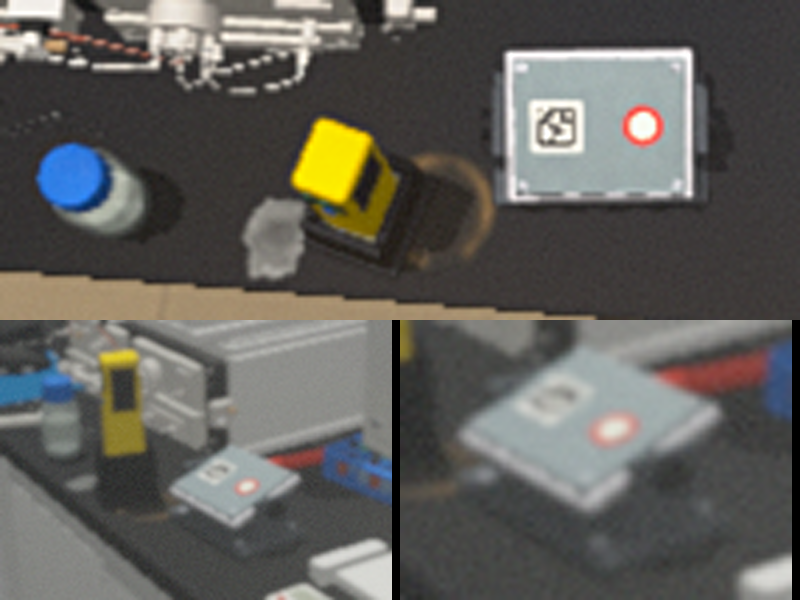

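```bash
cat > h.py <<'E'
import cv2,numpy as np
from plant import *
P={n:camera_params(n) for n in("scene","top")}
def ray(n,uv):
    p=P[n];M=np.array(p["world_to_cam"]);R=M[:3,:3];t=M[:3,3]
    q=cv2.undistortPoints(np.float64(uv).reshape(-1,1,2),np.array(p["intrinsics"]),np.array(p["distortion"]))[:,0]
    d=np.c_[q[:,0],-q[:,1],-np.ones(len(q))]@R
    return -R.T@t,d/np.linalg.norm(d,axis=1)[:,None]
def onz(n,uv,z):
    c,d=ray(n,uv);return c+d*((z-c[2])/d[:,2])[:,None]
def tri(us,ut):
    c1,d1=ray("scene",us);c2,d2=ray("top",ut);out=[];gap=[]
    for a,b in zip(d1,d2):
        s=np.linalg.lstsq(np.c_[a,-b],c2-c1,rcond=None)[0]
        p,q=c1+s[0]*a,c2+s[1]*b;out.append((p+q)/2);gap.append(np.linalg.norm(p-q))
    return np.array(out),np.array(gap)
def proj(n,X):
    p=P[n];M=np.array(p["world_to_cam"]);X=np.atleast_2d(X)@M[:3,:3].T+M[:3,3]
    X=X*[1,-1,-1];return cv2.projectPoints(X,np.zeros(3),np.zeros(3),np.array(p["intrinsics"]),np.array(p["distortion"]))[0][:,0]
def big(m,k=1):
    c=sorted(cv2.findContours(m.astype(np.uint8),cv2.RETR_EXTERNAL,cv2.CHAIN_APPROX_NONE)[0],key=cv2.contourArea)[-k]
    f=np.zeros(m.shape,np.uint8);cv2.drawContours(f,[c],-1,1,-1);y,x=np.nonzero(f);return c,np.array([x.mean(),y.mean()]),len(x)
E
python3 - <<'E'
from h import *
R={"scene":(190,240,250,320),"top":(180,240,245,320)}
Y={"scene":(150,210,225,262),"top":(200,255,190,240)}
import pickle;res={}
for n in R:
    im=cv2.imread(f"pics/{n}0.png");hsv=cv2.cvtColor(im,cv2.COLOR_BGR2HSV);h,s,v=[hsv[...,i].astype(int) for i in range(3)]
    w=np.zeros(h.shape,bool);a,b,c,d=R[n];w[a:b,c:d]=1
    red=((h<10)|(h>170))&(s>90)&(v>90)&w
    if n=="scene": red[:,300:]=0;red[:200]=0
    cr,pr,nr=big(red)
    light=w&(v>105)&((s<80));cp,pp,npx=big(light)
    hull=cv2.convexHull(cp);q=cv2.approxPolyDP(hull,4,True)[:,0]
    cl=w&(v>185)&(s<25)
    print(n,"ring",pr,nr,cv2.fitEllipse(cr)if len(cr)>5 else"","panel",npx,q.tolist())
    w2=np.zeros(h.shape,bool);a,b,c,d=Y[n];w2[a:b,c:d]=1
    yel=(h>18)&(h<35)&(s>130)&(v>60)&w2
    cy,py,ny=big(yel);print(" yellow",py,ny,cv2.boundingRect(cy),"bright",)
    top=yel&(v>190);ct,pt,nt=big(top);print(" top",pt,nt,cv2.minAreaRect(ct),cv2.boxPoints(cv2.minAreaRect(ct)).tolist())
    print(" vals", im[211,280] if n=="top" else im[205,290], np.percentile(v[yel],[10,50,90]))
a,b,c,d=196,236,258,312
cs=cv2.imread("pics/scene0.png")[a:b,c:d];ct=cv2.imread("pics/top0.png")[188:236,250:310]
o=np.zeros((600,800,3),np.uint8)
o[:296,:400]=cv2.resize(cs,(400,296),interpolation=cv2.INTER_NEAREST)
o[:320,400:800]=cv2.resize(ct,(400,320),interpolation=cv2.INTER_NEAREST)
o[320:600,0:350]=cv2.resize(cv2.imread("pics/top0.png")[205:253,195:255],(350,280),interpolation=cv2.INTER_NEAREST)
o[320:600,360:640]=cv2.resize(cv2.imread("pics/scene0.png")[155:215,215:275],(280,280),interpolation=cv2.INTER_NEAREST)
cv2.imwrite("pics/z1.png",o)
E
```

```text
scene ring [298.25 200.25] 4  panel 979 [[319, 190], [285, 223], [263, 218], [260, 210], [282, 190]]
 yellow [242.55414013 182.18471338] 314 (236, 161, 16, 37) bright
 top [242.14634146 162.6097561 ] 41 ((242.0, 162.5), (3.0, 12.0), 90.0) [[236.0, 161.0], [248.0, 161.0], [248.0, 164.0], [236.0, 164.0]]
 vals [170 171 164] [119.  139.  202.2]
top ring [290.42682927 210.96341463] 82 ((290.4192199707031, 210.9615020751953), (9.112297058105469, 9.754525184631348), 159.9412384033203) panel 1813 [[302, 192], [302, 229], [254, 229], [257, 192]]
 yellow [215.89708738 223.53592233] 515 (202, 209, 27, 30) bright
 top [212.36398467 219.68199234] 261 ((212.39051818847656, 219.66270446777344), (14.153847694396973, 18.4615421295166), 22.61986541748047) [[202.30767822265625, 225.46151733398438], [209.40826416015625, 208.42010498046875], [222.47335815429688, 213.8638916015625], [215.37277221679688, 230.90530395507812]]
 vals [175 173 162] [ 98. 229. 254.]
```

View pics/z1.png

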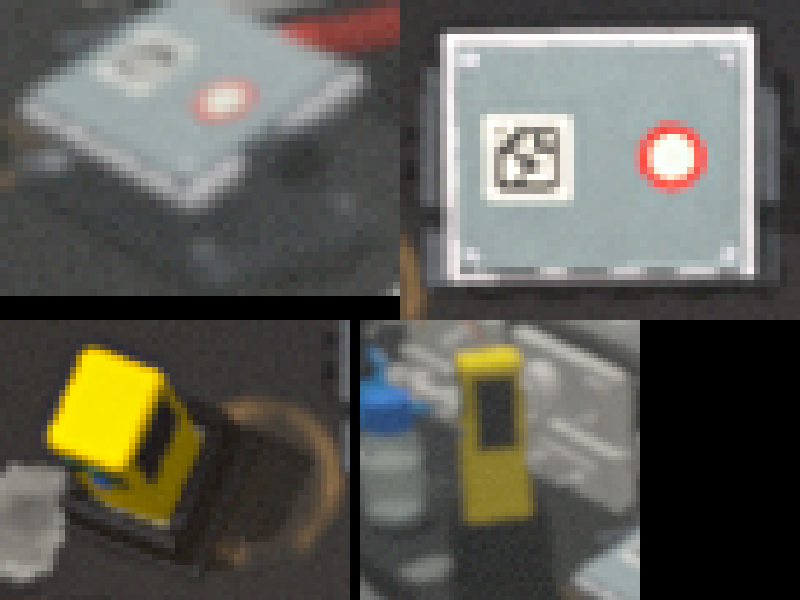

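Zoomed, the panel's grey face is a clear quadrilateral in both views. Its lower edge is nearest the robot, and the white label and red ring are clean. The pad on the gauge faces world -y.

```bash
cat > panel.py <<'E'
from h import *
R={"scene":(180,236,250,322),"top":(184,238,248,312)}
def feats(im,n,dbg=False):
    a,b,c,d=R[n];k=8
    u=cv2.resize(im[a:b,c:d],None,fx=k,fy=k,interpolation=cv2.INTER_CUBIC);u=cv2.GaussianBlur(u,(0,0),5)
    B,G,Rr=[u[...,i].astype(int) for i in range(3)]
    toP=lambda p:(np.asarray(p,float)+.5)/k-.5+[c,a]
    red=(Rr-G>(18 if n=="scene" else 30))&(Rr-B>(18 if n=="scene" else 30))
    if n=="scene":
        m=np.zeros(red.shape,bool);m[(200-a)*k:(218-a)*k,(278-c)*k:(296-c)*k]=1;red&=m
    ring=cv2.fitEllipse(cv2.convexHull(big(red)[0]))[0]
    cy=(((B+G)/2-Rr)>2)&(G>125)
    cc,_,_=big(cv2.morphologyEx(cy.astype(np.uint8),cv2.MORPH_OPEN,np.ones((15,15))))
    h=cv2.convexHull(cc)
    q=cv2.approxPolyN(h,4,ensure_convex=True)[0] if hasattr(cv2,"approxPolyN") else cv2.approxPolyDP(h,30,True)[:,0]
    q=toP(q.astype(float))
    ov=u.copy();cv2.drawContours(ov,[cc],-1,(0,0,255),1)
    return toP(ring),q,ov
if __name__=="__main__":
    o=np.zeros((600,800,3),np.uint8);x=0
    for n in R:
        r,q,ov=feats(cv2.imread(f"pics/{n}0.png"),n);print(n,r,q.round(2).tolist())
        ov=cv2.resize(ov,None,fx=.69,fy=.69);o[:ov.shape[0],x:x+ov.shape[1]]=ov;x+=ov.shape[1]
    cv2.imwrite("pics/z2.png",o[:320])
E
python3 panel.py
```

```text
scene [287.69616699 209.10101891] [[307.94, 207.06], [281.69, 221.56], [260.06, 209.06], [283.69, 192.19]]
top [290.21738434 211.01699066] [[300.81, 228.06], [258.31, 228.19], [257.56, 194.06], [300.81, 193.81]]
```

View pics/z2.png

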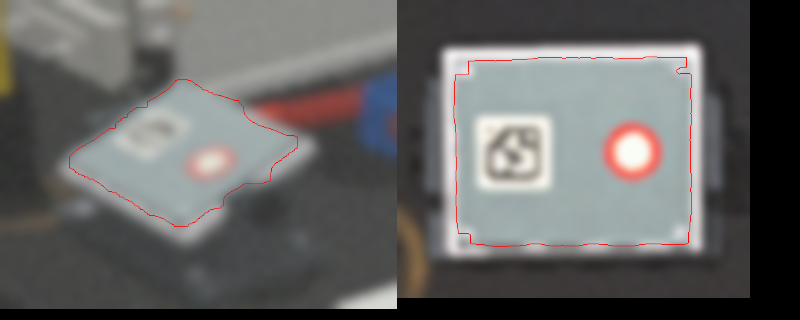

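```bash
cat > fit.py <<'E'
from h import *
from scipy.spatial.transform import Rotation as Ro
S=[(261.3,208.9),(282.8,220.75),(305.0,204.9),(282.7,194.0),(287.7,209.1),(277.2,203.3)]
T=[(258.4,227.5),(300.6,227.5),(300.6,193.8),(257.8,193.8),(290.3,211.0),(268.7,211.0)]
X,g=tri(S,T);print(np.round(X*1e3,1).tolist(),np.round(g*1e3,1))
print("edges",[round(float(np.linalg.norm(X[i]-X[j])*1e3),1) for i,j in((0,1),(1,2),(2,3),(3,0),(4,5))])
c=X.mean(0);n=np.linalg.svd(X-c)[2][2];n*=np.sign(n[2]);print("plane n",n,"tilt deg",np.degrees(np.arctan2(-n[0],n[2])),np.degrees(n[1]))
print("resid",np.round((X-c)@n*1e3,1))
y=X[5]-X[4];print("yaw",np.degrees(np.arctan2(-y[0],y[1])))
e=(X[0]+X[3]-X[1]-X[2]);print("yaw edges",np.degrees(np.arctan2(-e[0],e[1])))
# gauge/dock
for nm,uv,z in(("gauge top",(212.39,219.66),.154),("dock L/R",[(0,0)],0)):
    if z: print(nm,onz("top",[uv],z))
E
python3 fit.py
```

```text
[[477.6, 62.1, 38.5], [486.4, -32.9, 37.3], [558.8, -27.4, 61.9], [549.9, 68.0, 63.9], [518.8, -6.9, 52.6], [515.0, 41.1, 53.3]] [3.5 0.7 1.2 1.  1.4 1. ]
edges [95.4, 76.7, 95.9, 76.9, 48.1]
plane n [-0.32242624 -0.04513764  0.9455178 ] tilt deg 18.829629705800695 -2.586196448833459
resid [-1.1 -0.8 -1.2 -0.7  2.1  1.8]
yaw 4.444875815684016
yaw edges 5.329758804227414
gauge top [[0.46691862 0.14642578 0.154     ]]
```

```bash
cat >> fit.py <<'E'
from scipy.optimize import least_squares
def model(p):
    R=Ro.from_euler("ZY",[p[3],-p[4]]).as_matrix()   # tilt: -x edge down
    a,b=p[5],p[6]
    L=np.array([(-a,b,0),(-a,-b,0),(a,-b,0),(a,b,0),(0,-.024,0),(0,.024,0)]);return L@R.T+p[:3],R
W=np.array([1,1,1,1,2,2])[:,None]
f=lambda p:np.r_[((proj("scene",model(p)[0])-S)*W).ravel(),((proj("top",model(p)[0])-T)*W).ravel()]
r=least_squares(f,[.515,.017,.053,.09,.33,.038,.048]);X,R=model(r.x)
print(np.round(r.x,4),"tilt",np.degrees(r.x[4]),"yaw",np.degrees(r.x[3]),"cov sd tilt",np.degrees(np.sqrt(np.linalg.inv(r.jac.T@r.jac)[4,4])*.5))
print(np.round(r.fun.reshape(2,-1,2),2).tolist());print("ring",X[4],"label",X[5],"n",R[:,2])
E
python3 fit.py | tail -3
```

```text
[0.5174 0.0172 0.0521 0.0813 0.3331 0.0382 0.0479] tilt 19.08783627289922 yaw 4.658359577383563 cov sd tilt 1.2172680049520577
[[[0.6, -0.47], [-0.12, -0.64], [-0.63, -0.73], [0.1, -0.24], [0.85, 0.09], [0.65, 0.65]], [[-0.37, 0.62], [0.2, 0.47], [0.26, 0.09], [-0.09, 0.27], [-0.4, 0.09], [-0.21, 0.26]]]
ring [ 0.51938111 -0.00673868  0.05209445] label [0.51548283 0.04110276 0.05209445] n [-0.32593704 -0.02655844  0.94501836]
```

```bash
python3 - <<'E'
from h import *
im=cv2.imread("pics/top0.png");hsv=cv2.cvtColor(im,cv2.COLOR_BGR2HSV)
# gauge top height by two views: top-face outline centre, upper near edge in scene (cols 236-248 row ~161-165)
for z in(.148,.154,.16):
    p=onz("top",[(212.4,219.7)],z)[0];print(z,np.round(p*1e3,1),proj("scene",p))
b=onz("top",[[202.3,225.5],[209.4,208.4],[222.5,213.9],[215.4,230.9]],.154);e=b[1]-b[0];e2=b[2]-b[1]
print(np.linalg.norm(e),np.linalg.norm(e2),"x axis dir deg",np.degrees(np.arctan2(e[1],e[0])),np.degrees(np.arctan2(e2[1],e2[0])))
# lower edge of yellow -y face where it meets the dock rim (z=.056): view z1 -> top px
q=[(195+100/5.833-.5,205+(490-320)/5.833-.5),(195+160/5.833-.5,205+(522-320)/5.833-.5),(195+203/5.833-.5,205+(425-320)/5.833-.5)]
print(np.round(onz("top",q,.056)*1e3,1).tolist())
# gauge footprint hypothesis for checking
E
```

```text
0.148 [468.  147.4 148. ] [[242.42669715 163.61015745]]
0.154 [466.8 146.4 154. ] [[242.10049244 161.7186599 ]]
0.16 [465.7 145.4 160. ] [[241.77226151 159.81500337]]
0.03695946622080817 0.02872246748355911 x axis dir deg -15.80675486577469 -108.5660724074279
[[454.4, 161.5, 56.0], [444.0, 137.7, 56.0], [482.2, 125.4, 56.0]]
```

```bash
python3 - <<'E'
from h import *
for z in(0,.05,.1,.15,.2): print(z,np.round(onz("top",[(176,186),(205,195),(234,181),(100,186)],z)*1e3).tolist(), np.round(onz("scene",[(272.4,195.7)],z)*1e3).tolist())
# gripper body extents at grasp
c,s=np.cos(np.radians(-17)),np.sin(np.radians(-17))
for a in(-37,37):
    for b in(-89,89): print(np.round([467+a*c-b*s,146+a*s+b*c]))
a=cv2.imread("pics/top0.png")[130:250,60:260];b=cv2.imread("pics/scene0.png")[130:220,180:300]
o=np.zeros((600,800,3),np.uint8);o[:300,:500]=cv2.resize(a,(500,300),interpolation=2);o[300:600,:400]=cv2.resize(b,(400,300),interpolation=2)
cv2.imwrite("pics/z3.png",o)
E
```

```text
0 [[571.0, 269.0, -0.0], [555.0, 197.0, -0.0], [594.0, 132.0, 0.0], [557.0, 449.0, 0.0]] [[597.0, 210.0, 0.0]]
0.05 [[558.0, 255.0, 50.0], [542.0, 187.0, 50.0], [580.0, 125.0, 50.0], [545.0, 427.0, 50.0]] [[536.0, 103.0, 50.0]]
0.1 [[545.0, 242.0, 100.0], [530.0, 178.0, 100.0], [565.0, 119.0, 100.0], [532.0, 404.0, 100.0]] [[474.0, -3.0, 100.0]]
0.15 [[531.0, 228.0, 150.0], [517.0, 168.0, 150.0], [551.0, 112.0, 150.0], [519.0, 381.0, 150.0]] [[413.0, -110.0, 150.0]]
0.2 [[518.0, 215.0, 200.0], [504.0, 158.0, 200.0], [536.0, 106.0, 200.0], [507.0, 359.0, 200.0]] [[352.0, -217.0, 200.0]]
[406.  72.]
[458. 242.]
[476.  50.]
[528. 220.]
```

View pics/z3.png

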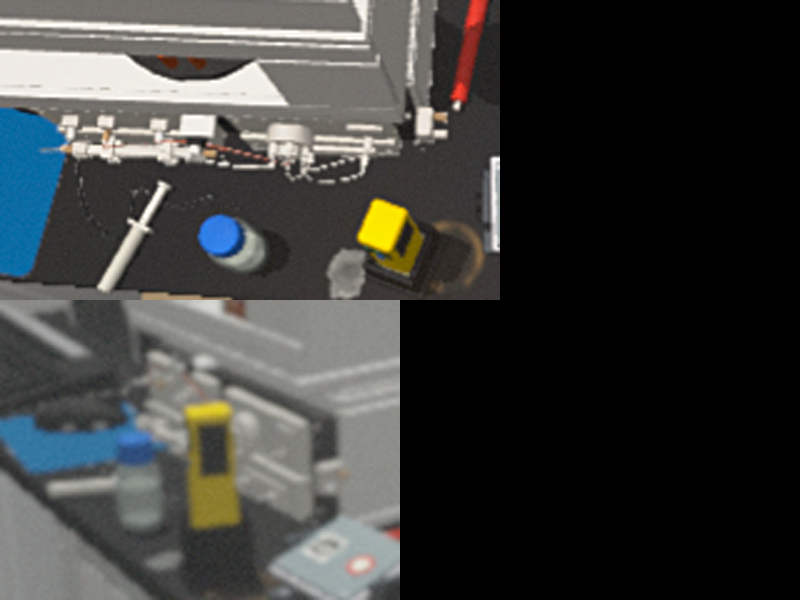

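```bash
python3 - <<'E'
from h import *
# canister (top 176,185 / scene ~253.5,169); right-hand fitting (top 234,181 / scene ~279.5,172); lower bar end (top 218,189 / scene 273,184)
X,g=tri([(253.5,169),(279.5,172.5),(272.5,185)],[(176,184),(232,181),(219,189)]);print(np.round(X*1e3),np.round(g*1e3))
E
```

```text
[[552. 245.  89.]
 [567. 120. 109.]
 [560. 153.  61.]] [ 0.  9. 11.]
```

Call:
drive_tool:
  steps:
    - {"translation": [0.4,-0.63,0]}
    - {"translation": [0.4,-0.63,0]}
    - {"translation": [0.4,-0.63,0]}
    - {"translation": [0.4,-0.63,0]}
    - {"translation": [0.4,-0.63,0]}
    - {"translation": [0.4,-0.63,0]}
    - {"translation": [0.4,-0.63,0]}
    - {"translation": [0.4,-0.63,0]}
    - {"translation": [0.4,-0.63,0]}
    - {"translation": [0.4,-0.63,0]}
    - {"translation": [0.36,-0.6,0]}
    - {"translation": [0,0,0]}
  jaw: 1

```text
schema error: expected keys translation, turn
```

Call:
drive_tool:
  steps:
    - {"translation": [0.4,-0.63,0],"turn": [0,0,0]}
    - {"translation": [0.4,-0.63,0],"turn": [0,0,0]}
    - {"translation": [0.4,-0.63,0],"turn": [0,0,0]}
    - {"translation": [0.4,-0.63,0],"turn": [0,0,0]}
    - {"translation": [0.4,-0.63,0],"turn": [0,0,0]}
    - {"translation": [0.4,-0.63,0],"turn": [0,0,0]}
    - {"translation": [0.4,-0.63,0],"turn": [0,0,0]}
    - {"translation": [0.4,-0.63,0],"turn": [0,0,0]}
    - {"translation": [0.4,-0.63,0],"turn": [0,0,0]}
    - {"translation": [0.4,-0.63,0],"turn": [0,0,0]}
    - {"translation": [0.36,-0.6,0],"turn": [0,0,0]}
    - {"translation": [0,0,0],"turn": [0,0,0]}
  jaw: 1

```text
time_s: 1.6
tool_pos: [0.4444, 0.1809, 0.2225]
tool_rot: [[-0.955, 0.296, 0.0], [0.296, 0.955, -0.001], [-0.0, -0.001, -1.0]]
wrist_force: [0.5, 0.1, -0.9]
finger_gap: 0.088
gripper_force: 0.0
```

Call:
drive_tool:
  steps:
    - {"translation": [0.38,-0.58,0],"turn": [0,0,0]}
    - {"translation": [0,0,-0.4],"turn": [0,0,0]}
    - {"translation": [0,0,-0.4],"turn": [0,0,0]}
    - {"translation": [0,0,-0.4],"turn": [0,0,0]}
    - {"translation": [0,0,-0.4],"turn": [0,0,0]}
    - {"translation": [0,0,-0.4],"turn": [0,0,0]}
    - {"translation": [0,0,0],"turn": [0,0,0]}
    - {"translation": [0,0,0],"turn": [0,0,0]}

```text
time_s: 2.6
tool_pos: [0.4661, 0.1498, 0.1032]
tool_rot: [[-0.957, 0.29, 0.0], [0.29, 0.957, 0.0], [-0.0, 0.0, -1.0]]
wrist_force: [0.4, 0.2, 0.3]
finger_gap: 0.0879
gripper_force: 0.0
```

```bash
python3 - <<'E'
from h import *
a=snapshot("top")[:,:,::-1];b=snapshot("scene")[:,:,::-1];cv2.imwrite("pics/top1.png",a);cv2.imwrite("pics/scene1.png",b)
o=np.zeros((450,800,3),np.uint8);o[:,:400]=cv2.resize(a[170:260,180:260],(400,450),interpolation=2);o[:,400:]=cv2.resize(b[130:220,205:285],(400,450),interpolation=2)
cv2.imwrite("pics/z4.png",o)
E
```

```text
(no output)
```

View pics/z4.png

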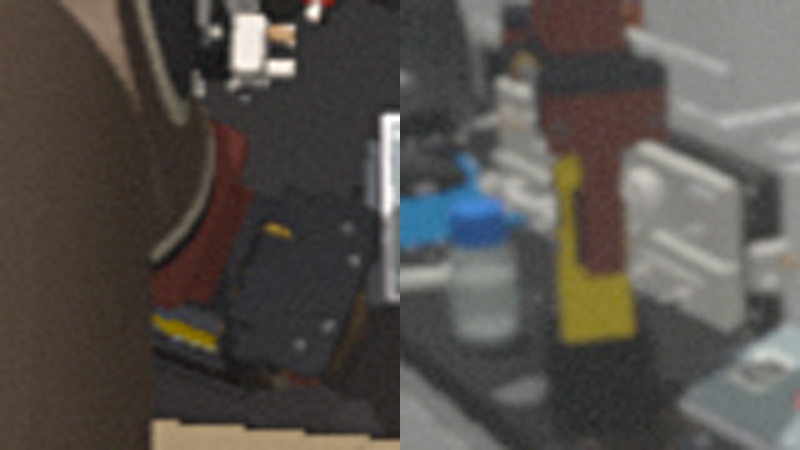

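The scene view shows the open fingers straddling the gauge's pads, with a finger tip near scene (246,184), clear of the dock and bottle.

Call:
drive_tool:
  steps:
    - {"translation": [0.01,-0.06,-0.02],"turn": [0,0,0]}
    - {"translation": [0,0,0],"turn": [0,0,0]}

```text
time_s: 2.95
tool_pos: [0.4668, 0.1453, 0.1018]
tool_rot: [[-0.957, 0.291, 0.001], [0.291, 0.957, 0.0], [-0.0, 0.0, -1.0]]
wrist_force: [0.1, -0.7, -0.3]
finger_gap: 0.0878
gripper_force: 0.0
```

Call:
drive_tool:
  steps:
    - {"translation": [0,0,0],"turn": [0,0,0]}
    - {"translation": [0,0,0],"turn": [0,0,0]}
    - {"translation": [0,0,0],"turn": [0,0,0]}
    - {"translation": [0,0,0],"turn": [0,0,0]}
    - {"translation": [0,0,0],"turn": [0,0,0]}
    - {"translation": [0,0,0],"turn": [0,0,0]}
    - {"translation": [0,0,0],"turn": [0,0,0]}
    - {"translation": [0,0,0],"turn": [0,0,0]}
  jaw: -1
  grip_force: 8

```text
time_s: 3.95
tool_pos: [0.4667, 0.1457, 0.1015]
tool_rot: [[-0.957, 0.29, 0.0], [0.29, 0.957, 0.0], [-0.0, 0.0, -1.0]]
wrist_force: [-0.5, 0.9, -0.4]
finger_gap: 0.03
gripper_force: 8.0
```

Call:
drive_tool:
  steps:
    - {"translation": [0,0,0],"turn": [0,0,0]}
    - {"translation": [0,0,0],"turn": [0,0,0]}
    - {"translation": [0,0,0.1],"turn": [0,0,0]}
    - {"translation": [0,0,0.2],"turn": [0,0,0]}
    - {"translation": [0,0,0.3],"turn": [0,0,0]}
    - {"translation": [0,0,0.3],"turn": [0,0,0]}
    - {"translation": [0,0,0.3],"turn": [0,0,0]}
    - {"translation": [0,0,0.4],"turn": [0,0,0]}
    - {"translation": [0,0,0.4],"turn": [0,0,0]}
    - {"translation": [0,0,0.3],"turn": [0,0,0]}
    - {"translation": [0,0,0],"turn": [0,0,0]}
    - {"translation": [0,0,0],"turn": [0,0,0]}
  grip_force: 35

```text
time_s: 5.45
tool_pos: [0.4662, 0.1454, 0.2391]
tool_rot: [[-0.957, 0.291, -0.001], [0.291, 0.957, -0.0], [0.0, -0.0, -1.0]]
wrist_force: [0.5, 0.0, -1.6]
finger_gap: 0.0296
gripper_force: 35.0
```

```bash
python3 - <<'E'
from h import *
o=get_obs();p=o["tool_pos"];R=np.array(o["tool_rot"]);print(p,o["finger_gap"],o["wrist_force"],o["torque"])
a=snapshot("top")[:,:,::-1];b=snapshot("scene")[:,:,::-1];cv2.imwrite("pics/top2.png",a);cv2.imwrite("pics/scene2.png",b)
tip=p+R[:,2]*(.115-.019);print("pred tip",tip,proj("scene",tip),proj("top",tip), "face bottom",proj("scene",p+R[:,2]*(.085-.019)))
# yellow axis in scene
hsv=cv2.cvtColor(b,cv2.COLOR_BGR2HSV);m=cv2.inRange(hsv,(18,120,50),(36,255,255));m[:,:200]=0;m[:,300:]=0;m[:80]=0;m[220:]=0
c,ce,n=big(m>0);print(ce,n,cv2.minAreaRect(c))
x,y=np.array(proj("scene",tip)[0],int)
cv2.imwrite("pics/z5.png",cv2.resize(b[y-70:y+50,x-60:x+100],(800,600),interpolation=2));print(x-60,y-70)
E
```

```text
[0.46618639 0.14543452 0.23906978] 0.029587933145909247 [ 0.45031002  0.02189592 -1.60139382] [-0.01830579  0.00458706 -0.03252372]
pred tip [0.46613386 0.14541633 0.1430698 ] [[242.26336976 165.59465016]] [[213.66844821 221.17233563]] face bottom [[241.63169592 155.24790449]]
[239.97883598 140.33597884] 378 ((240.26687622070312, 134.38601684570312), (45.3573112487793, 14.13191032409668), 86.3086166381836)
182 95
```

View pics/z5.png

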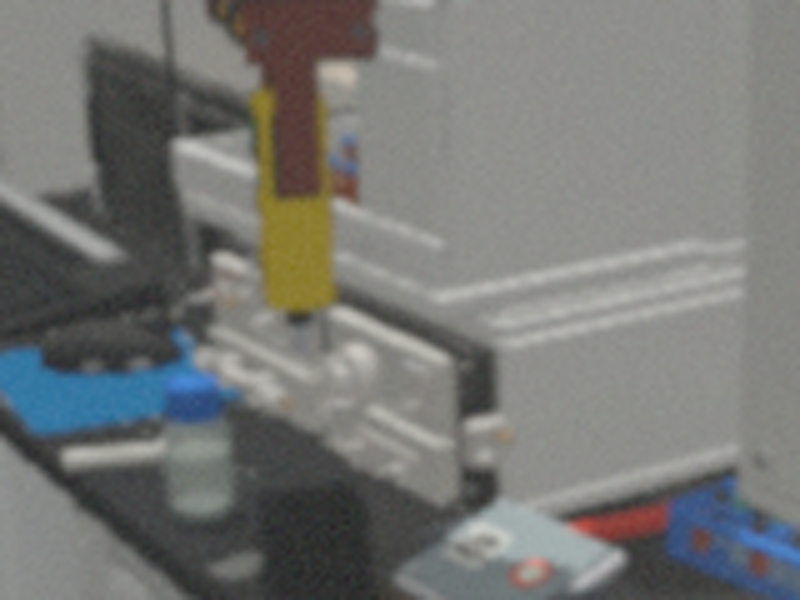

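The view shows the gauge held upright, its nose tip near scene (242.6,165) against a predicted (242.3,165.6). Next I'll refine the tilt with the hinge constraint and camera offsets.

```bash
cat > fit2.py <<'E'
from fit import *
def full(p,rel): # x,y,yaw,tilt,a,b,dS(2),dT(2)
    q=[p[0],p[1],0,p[2],p[3],p[4],p[5]];q[2]=.042+.012*np.cos(p[3])
    X,_=model(q)
    w=np.r_[np.full(4,1/.5),1/.3,1/.3][:,None]
    r=np.r_[((proj("scene",X)+p[6:8]-S)*w).ravel(),((proj("top",X)+p[8:10]-T)*w).ravel()]
    return np.r_[r,p[6:]/.8,(p[4]-p[5]+.010)/.001]
r=least_squares(full,[.515,.017,.09,.33,.038,.048,0,0,0,0],args=(0,));C=np.linalg.inv(r.jac.T@r.jac)
print(np.round(r.x,4),"tilt",np.degrees(r.x[3]),"+-",np.degrees(C[3,3]**.5));print(np.round(r.fun[:24].reshape(2,6,2),1).tolist())
X,R=model([r.x[0],r.x[1],.042+.012*np.cos(r.x[3]),*r.x[2:6]]);print("ring",X[4],"label",X[5],"n",R[:,2])
E
python3 fit2.py | tail -4
```

```text
[ 0.517   0.0165  0.0817  0.3334  0.0382  0.0479 -0.2011  0.4046 -0.1806
 -0.2579] tilt 19.103332446257262 +- 1.217199478062933
[[[0.8, -0.8], [-0.6, -1.1], [-1.7, -1.3], [-0.3, -0.3], [0.8, 0.5], [0.4, 1.4]], [[-0.6, 0.8], [0.7, 0.5], [0.8, -0.2], [-0.0, 0.2], [-0.3, -0.5], [-0.1, -0.2]]]
ring [ 0.51900724 -0.00738412  0.05333916] label [0.5150908  0.04045584 0.05333916] n [-0.32618166 -0.02670298  0.94492988]
```

Call:
drive_tool:
  steps:
    - {"translation": [0,-0.3,0],"turn": [0.057,-0.692,0]}
    - {"translation": [0,-0.3,0],"turn": [0.057,-0.692,0]}
    - {"translation": [0,-0.3,0],"turn": [0.057,-0.692,0]}
    - {"translation": [0,-0.3,0],"turn": [0.057,-0.692,0]}
    - {"translation": [0,-0.3,0],"turn": [0.057,-0.692,0]}
    - {"translation": [0,-0.3,0],"turn": [0.057,-0.692,0]}
    - {"translation": [0.02,0,-0.2],"turn": [0,0,0]}
    - {"translation": [0,0,-0.2],"turn": [0,0,0]}
    - {"translation": [0,0,-0.2],"turn": [0,0,0]}
    - {"translation": [0,0,-0.2],"turn": [0,0,0]}
    - {"translation": [0,0,0],"turn": [0,0,0]}
    - {"translation": [0,0,0],"turn": [0,0,0]}

```text
time_s: 7.05
tool_pos: [0.468, 0.0377, 0.1915]
tool_rot: [[-0.906, 0.27, 0.326], [0.295, 0.955, 0.027], [-0.304, 0.12, -0.945]]
wrist_force: [-0.2, -0.4, -1.7]
finger_gap: 0.0301
gripper_force: 35.0
```

```bash
cat > chk.py <<'E'
from h import *
import sys
i=sys.argv[1];n=np.array([-.3262,-.0267,.9449]);ring=np.array([.5192,-.0070,.0533]);lab=np.array([.5152,.0406,.0533])
o=get_obs();p=o["tool_pos"];R=np.array(o["tool_rot"]);tip=p+R[:,2]*.096
print("t",o["time_s"],"tcp",np.round(p,4),"tip",np.round(tip,4),"axis err deg",np.degrees(np.arccos(min(1,-R[:,2]@n))),"cross",np.cross(-R[:,2],n).round(4),"f",o["wrist_force"],o["finger_gap"])
for k,q in(("ring",ring),("lab",lab)):
    d=tip-q;print(k,"height",d@n,"lateral",np.round(d-(d@n)*n,4))
for nm in("scene","top"):
    a=np.mean([snapshot(nm).astype(float) for _ in range(3)],0).astype(np.uint8)[:,:,::-1];cv2.imwrite(f"pics/{nm}{i}.png",a)
    print(nm,"pred tip",proj(nm,tip).round(1),"ring",proj(nm,ring).round(1),"lab",proj(nm,lab).round(1),"axis up",proj(nm,tip-R[:,2]*.04).round(1))
E
python3 chk.py 3; python3 - <<'E'
import cv2,numpy as np
b=cv2.imread("pics/scene3.png")[150:230,240:330];a=cv2.imread("pics/top3.png")[170:240,240:310]
o=np.zeros((400,800,3),np.uint8);o[:356,:400]=cv2.resize(b,(400,356),interpolation=2);o[:,400:]=cv2.resize(a,(400,400),interpolation=2)
cv2.imwrite("pics/z6.png",o)
E
```

```text
t 7.05 tcp [0.468  0.0377 0.1915] tip [0.4993 0.0403 0.1008] axis err deg 0.38312946033584655 cross [-0.     -0.0002 -0.    ] f [-0.2399839  -0.35217057 -1.67004975] 0.030063648863699544
ring height 0.050103423015554885 lateral [-0.0035  0.0486  0.0002]
lab height 0.050069543015554885 lateral [0.0004 0.001  0.0002]
scene pred tip [[272.1 188.4]] ring [[288.1 208.8]] lab [[277.5 203.3]] axis up [[267.5 176.1]]
top pred tip [[267.8 213.5]] ring [[290.2 211. ]] lab [[268.8 211.1]] axis up [[267.3 215.9]]
```

View pics/z6.png

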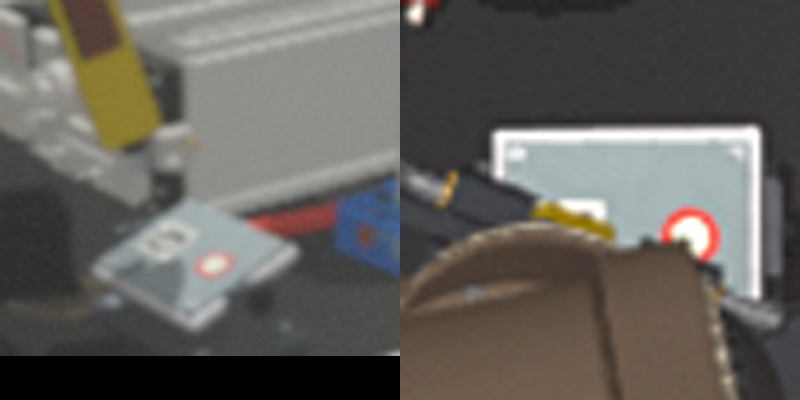

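The scene view shows the gauge over the label at the predicted slope (0.37), with its lower edge near scene (270,181). In the top view the arm hides the nose. I'll hold here now.

Call:
drive_tool:
  steps:
    - {"translation": [0,0,0],"turn": [0,0,0]}
    - {"translation": [0,0,0],"turn": [0,0,0]}
    - {"translation": [0,0,0],"turn": [0,0,0]}
    - {"translation": [0,0,0],"turn": [0,0,0]}
    - {"translation": [0,0,0],"turn": [0,0,0]}
    - {"translation": [0,0,0],"turn": [0,0,0]}
    - {"translation": [0,0,0],"turn": [0,0,0]}
    - {"translation": [0,0,0],"turn": [0,0,0]}
    - {"translation": [0,0,0],"turn": [0,0,0]}
    - {"translation": [0,0,0],"turn": [0,0,0]}
    - {"translation": [0,0,0],"turn": [0,0,0]}
    - {"translation": [0,0,0],"turn": [0,0,0]}

```text
time_s: 8.85
tool_pos: [0.4678, 0.0376, 0.1914]
tool_rot: [[-0.906, 0.27, 0.326], [0.295, 0.955, 0.027], [-0.304, 0.12, -0.945]]
wrist_force: [-0.1, -0.0, -1.5]
finger_gap: 0.0296
gripper_force: 35.0
```

Call:
drive_tool:
  steps:
    - {"translation": [0,0,0],"turn": [0,0,0]}
    - {"translation": [0,0,0],"turn": [0,0,0]}
    - {"translation": [0,0,0],"turn": [0,0,0]}
    - {"translation": [0,0,0],"turn": [0,0,0]}
    - {"translation": [0,0,0],"turn": [0,0,0]}
    - {"translation": [0,0,0],"turn": [0,0,0]}
    - {"translation": [0,0,0],"turn": [0,0,0]}
    - {"translation": [0,0,0],"turn": [0,0,0]}
    - {"translation": [0,0,0],"turn": [0,0,0]}
    - {"translation": [0,0,0],"turn": [0,0,0]}

```text
time_s: 10.1
tool_pos: [0.4678, 0.0376, 0.1915]
tool_rot: [[-0.906, 0.27, 0.326], [0.295, 0.955, 0.027], [-0.304, 0.12, -0.945]]
wrist_force: [0.5, -0.5, -1.7]
finger_gap: 0.0296
gripper_force: 35.0
```

Call:
drive_tool:
  steps:
    - {"translation": [0.015,-0.2,0],"turn": [0,0,0]}
    - {"translation": [0.015,-0.2,0],"turn": [0,0,0]}
    - {"translation": [0.015,-0.2,0],"turn": [0,0,0]}
    - {"translation": [0.015,-0.2,0],"turn": [0,0,0]}
    - {"translation": [0.06,0.005,-0.173],"turn": [0,0,0]}
    - {"translation": [0.06,0.005,-0.173],"turn": [0,0,0]}
    - {"translation": [0.06,0.005,-0.173],"turn": [0,0,0]}
    - {"translation": [0.06,0.005,-0.173],"turn": [0,0,0]}
    - {"translation": [0,0,0],"turn": [0,0,0]}
    - {"translation": [0,0,0],"turn": [0,0,0]}

```text
time_s: 11.35
tool_pos: [0.4858, -0.0092, 0.1499]
tool_rot: [[-0.906, 0.271, 0.326], [0.295, 0.955, 0.027], [-0.304, 0.12, -0.945]]
wrist_force: [0.1, -0.6, -1.4]
finger_gap: 0.0297
gripper_force: 35.0
```

```bash
python3 chk.py 4; python3 - <<'E'
import cv2,numpy as np
b=cv2.imread("pics/scene4.png")[175:230,255:320];a=cv2.imread("pics/top4.png")[190:235,260:310]
o=np.zeros((600,800,3),np.uint8);o[:440,:520]=cv2.resize(b,(520,440),interpolation=2);o[:252,520:800]=cv2.resize(a,(280,252),interpolation=2)
cv2.imwrite("pics/z7.png",o)
E
```

```text
t 11.35 tcp [ 0.4858 -0.0092  0.1499] tip [ 0.5171 -0.0067  0.0591] axis err deg 0.3837572751124899 cross [ 0.0001 -0.0004  0.    ] f [ 0.115518   -0.59051496 -1.44999551] 0.0296907560578381
ring height 0.006203729962783443 lateral [-0.0001  0.0005 -0.    ]
lab height 0.006169849962783442 lateral [ 0.0039 -0.0471  0.    ]
scene pred tip [[287.3 206.9]] ring [[288.1 208.8]] lab [[277.5 203.3]] axis up [[283.1 194.9]]
top pred tip [[290.1 211.4]] ring [[290.2 211. ]] lab [[268.8 211.1]] axis up [[290.6 213.5]]
```

View pics/z7.png

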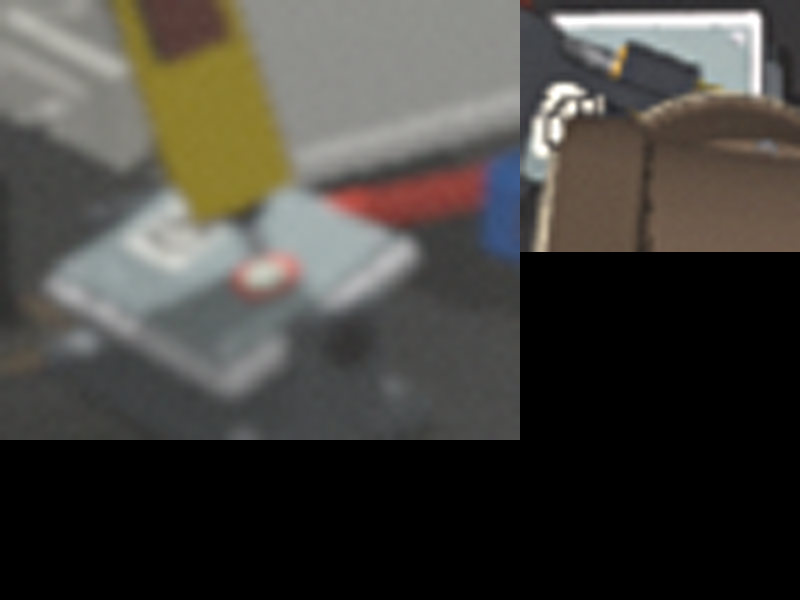

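The nose points at the ring: nose end near scene (286.8,206), ring centre (287.8,209), matching the prediction. I'll lower slowly along the panel normal.

Call:
drive_tool:
  steps:
    - {"translation": [0.006,-0.006,-0.016],"turn": [0,0,0]}
    - {"translation": [0.005,0,-0.016],"turn": [0,0,0]}
    - {"translation": [0.005,0,-0.016],"turn": [0,0,0]}
    - {"translation": [0.006,0,-0.016],"turn": [0,0,0]}
    - {"translation": [0,0,0],"turn": [0,0,0]}
    - {"translation": [0,0,0],"turn": [0,0,0]}

```text
time_s: 12.4
tool_pos: [0.4871, -0.0095, 0.1461]
tool_rot: [[-0.906, 0.27, 0.326], [0.295, 0.955, 0.027], [-0.304, 0.12, -0.945]]
wrist_force: [-0.2, -0.1, -2.4]
finger_gap: 0.0301
gripper_force: 35.0
```

Call:
drive_tool:
  steps:
    - {"translation": [0.005,0,-0.016],"turn": [0,0,0]}
    - {"translation": [0.006,0,-0.016],"turn": [0,0,0]}
    - {"translation": [0,0,0],"turn": [0,0,0]}
    - {"translation": [0,0,0],"turn": [0,0,0]}

```text
time_s: 12.9
tool_pos: [0.4878, -0.0096, 0.1442]
tool_rot: [[-0.906, 0.27, 0.326], [0.295, 0.955, 0.027], [-0.304, 0.12, -0.945]]
wrist_force: [-0.2, -0.5, -2.1]
finger_gap: 0.0298
gripper_force: 35.0
```

Call:
drive_tool:
  steps:
    - {"translation": [0.005,0,-0.016],"turn": [0,0,0]}
    - {"translation": [0.006,0,-0.016],"turn": [0,0,0]}
    - {"translation": [0,0,0],"turn": [0,0,0]}
    - {"translation": [0,0,0],"turn": [0,0,0]}

```text
time_s: 13.4
tool_pos: [0.4885, -0.0095, 0.1423]
tool_rot: [[-0.906, 0.27, 0.326], [0.295, 0.955, 0.027], [-0.304, 0.121, -0.945]]
wrist_force: [-0.6, -0.1, -0.1]
finger_gap: 0.0299
gripper_force: 35.0
```

Call:
drive_tool:
  steps:
    - {"translation": [0.005,0,-0.016],"turn": [0,0,0]}
    - {"translation": [0.006,0,-0.016],"turn": [0,0,0]}
    - {"translation": [0,0,0],"turn": [0,0,0]}
    - {"translation": [0,0,0],"turn": [0,0,0]}

```text
time_s: 13.9
tool_pos: [0.4892, -0.0095, 0.1404]
tool_rot: [[-0.906, 0.27, 0.326], [0.295, 0.955, 0.027], [-0.304, 0.121, -0.945]]
wrist_force: [-0.3, -0.1, 1.1]
finger_gap: 0.0302
gripper_force: 35.0
```

```bash
cat > f.py <<'E'
from h import *
F=[];Q=[];Tq=[]
for _ in range(24):
    snapshot("scene");o=get_obs();F.append(o["wrist_force"]);Q.append(o["tool_pos"]);Tq.append(o["torque"])
n=np.array([-.3262,-.0267,.9449]);f=np.mean(F,0);p=np.mean(Q,0);R=np.array(o["tool_rot"]);tip=p+R[:,2]*.096;d=tip-[.5192,-.007,.0533]
print(o["time_s"],f.round(2),np.std(F,0).round(2),"along n, weight 1.96 removed",((f+[0,0,1.96])@n).round(2),"pos",p.round(4),"virtual tip depth",-(d@n),"lat",(d-(d@n)*n).round(4),np.mean(Tq,0).round(3))
E
python3 f.py
```

```text
15.1 [-0.52  0.32  1.17] [0.51 0.55 0.4 ] along n, weight 1.96 removed 3.11 pos [ 0.4891 -0.0095  0.1404] virtual tip depth 0.003859043451620555 lat [-0. -0. -0.] [0.127 0.413 0.056]
```

Call:
drive_tool:
  steps:
    - {"translation": [0.005,0,-0.015],"turn": [0,0,0]}
    - {"translation": [0.005,0,-0.015],"turn": [0,0,0]}
    - {"translation": [0,0,0],"turn": [0,0,0]}
    - {"translation": [0,0,0],"turn": [0,0,0]}
    - {"translation": [0,0,0],"turn": [0,0,0]}
    - {"translation": [0,0,0],"turn": [0,0,0]}

```text
time_s: 15.85
tool_pos: [0.4897, -0.0095, 0.1386]
tool_rot: [[-0.906, 0.27, 0.326], [0.295, 0.955, 0.027], [-0.304, 0.121, -0.945]]
wrist_force: [-1.0, 0.4, 2.1]
finger_gap: 0.0299
gripper_force: 35.0
```

```bash
python3 f.py; python3 chk.py 5; python3 - <<'E'
import cv2,numpy as np
b=cv2.imread("pics/scene5.png")[175:230,255:320]
cv2.imwrite("pics/z8.png",cv2.resize(b,(708,600),interpolation=2))
E
```

```text
17.05 [-1.05  0.82  2.14] [0.6  0.48 0.53] along n, weight 1.96 removed 4.2 pos [ 0.4897 -0.0095  0.1386] virtual tip depth 0.005761421618355841 lat [-0.     -0.0001 -0.    ] [0.276 0.336 0.097]
t 17.05 tcp [ 0.4897 -0.0095  0.1385] tip [ 0.521  -0.0069  0.0478] axis err deg 0.38312746774701145 cross [-0.0002 -0.0001 -0.0001] f [-0.18328058  0.32698157  2.28104376] 0.029531115340335708
ring height -0.005767552968984865 lateral [-0.0001 -0.0001 -0.    ]
lab height -0.005801432968984866 lateral [ 0.0039 -0.0477  0.    ]
scene pred tip [[288.7 210.5]] ring [[288.1 208.8]] lab [[277.5 203.3]] axis up [[284.5 198.6]]
top pred tip [[290.2 210.8]] ring [[290.2 211. ]] lab [[268.8 211.1]] axis up [[290.7 212.8]]
```

View pics/z8.png

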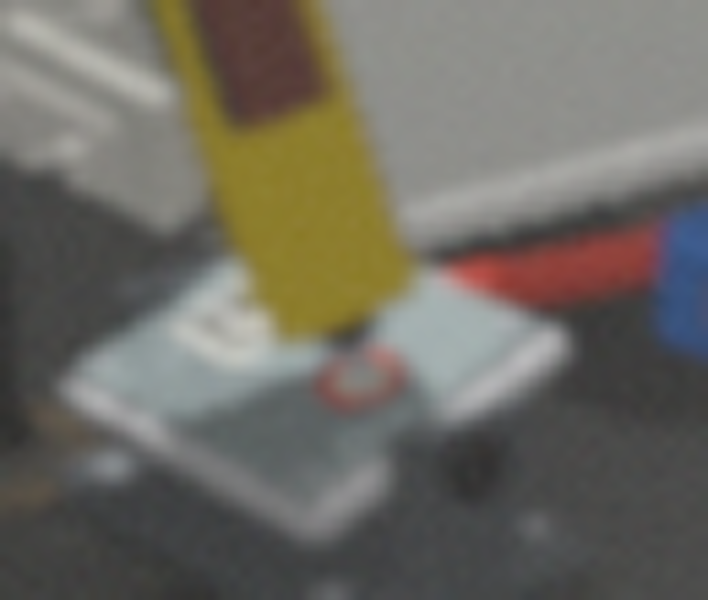

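The nose sits inside the ring, whose centre is at crop (361,378). The panel is unmoved, and about 4.2 N puts the spring roughly half way in (about 6 mm).

```bash
python3 -c "
from plant import *
print(finish_job())"
```

```text
the job is handed in; nothing more can be done
None
```

I aimed the gauge at the label from about 5 cm for more than 2 s, then pressed it on the ring centre, square to the panel by my measurements (tilt known to about 1°). At about 4.2 N the nose is roughly half way in, and I handed the job in still holding it there.

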